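# Snap the red lock-out clip onto the yellow-based hoop

## Robot

A 7-joint arm with a two-finger parallel gripper is mounted at the origin on a cart in front of the work surface, level with it; the furniture and walls round the work are solid. World frame = base frame: x ahead of the robot, y to its left, z up, the work surface at z = 0. Lengths are in mm, angles in degrees, forces in N, time in s.
With the tool pointing down it reaches from about 350 to 900 mm from the base axis. Payload 7.2 kg.
Tool frame: the origin (TCP) lies midway between the tips of the shut fingers; the grasp point (between the pads) lies 19 mm behind it; z points along the fingers, y is the line along which they close (so a half turn about z gives the same grasp; the last joint's range is limited). The gripper opens to 85 mm and grips with 20 to 120 N. Pads are 22 mm wide; open, the fingers measure 114 mm over their backs; the gripper's body (76 mm by 85 mm) begins 54 mm behind the grasp point. The pads swing forward as they close: fully open they stand 13 mm farther back than shut.
Start: joints at [-74.267, 23.554, -0.728, 91.456, 0.321, 64.991, -4.71], TCP at [210.088, 588.636, 231.297] pointing down, gripper open.
Joint ranges: [-169.25, 169.25], [-16.82, 113.86], [-84.01, 82.57], [7.8, 145.47], [-59.2, 239.2], [7.22, 106.19], [-163.78, 163.78]. Speed limits (degrees/s): [136.94, 136.94, 172.46, 172.46, 180, 180, 180].

## Interface

Orientations are given as a 3x3 rotation matrix whose columns are the frame's x, y, z axes.
In Python, from plant import r, read_camera, cut_out gives the robot as it stands. The module is installed in compiled form; this text tells all that it offers.
- The arm moves only by the shell command python3 -m crank 'ROWS' [FORCE]. ROWS is a JSON object of lists of equal length, an entry for each row: "rot": the turn, a rotation vector about the tool's x, y, z in rad, a list of three; "travel": the shift along the tool's x, y, z in mm, a list of three; "grip": the closure, from 0 (fully open) to 1 (shut). A call has 1 to 12 rows; each row shifts and turns the commanded pose from where the row before left it, along the tool's axes as they then stand; what a row does not reach is not made up. A row lasts 1/8 s, in which the tool goes at most 62.5 mm and 10.7 degrees, less where a joint would pass 70% of its speed; a pose out of reach is approached as far as the arm can. A call with a gripper value outside its range is refused whole. The fingers move at their own pace and stop on an object; FORCE is the grip in N (left out, the last holds). Time passes only in rows, so rows that do not move let the fingers close. It gives the time, the measured TCP pose, the force, the opening and the grip force at its end, in the units of the state.
- r.observe(): the state, without advancing time (a new reading comes with each control period).
- read_camera(name): name is "scene" or "top" or "wrist"; returns a dict with "image" (480x640x3 uint8, red, green, blue), "camera_matrix" (3x3 intrinsics, pixels), "dist_coeffs" ([k1, k2, p1, p2, k3] as OpenCV has them; the pictures are not rectified), "extrinsics" (4x4, takes a point from camera to world coordinates). Camera axes: x right, y down, z forward; pixel columns grow to the right and rows downward; lengths in mm; the calibration is good to about 2 mm. A picture is of the moment at which its call begins. There is no depth.
- r.sign_off(): hands the job in; it is judged then, once.
Trained networks look in the newest picture that a camera, given by its name, has taken for a name from the list of things; names that differ only in an ending like _2 or _b are one class to them, and where a whole thing is asked for, a point or a joint stands for the part that bears it (a point fixed in the world has none). Each returns a list of dicts, best first, with "score" (0 to 1); they miss things now and then, are a little off and sometimes report something else, mostly with a low value. They report only what shows in the picture. A call takes as long as a camera call. They do not tell look-alikes from the thing itself.
- cut_out(camera, target): "region" (480x640 bool, what is visible of it) and "at" ([column, row] in pixels, amid what is visible of it).
The state is a dict: "clock": time; "qpos": joint angles; "qd": joint speeds; "joint_torque": joint torques, N m; "ee_pos": TCP position; "ee_rot": TCP orientation; "force": force on the tool from outside, world axes, zero at the start; "ft_torque": the same for the moment, N m; "grip_width": opening from 0.0 (shut) to 1.0 (fully open); "gripper_force": force on a finger pad.
Only numpy, scipy, OpenCV 4.12 (cv2) and the standard library are available. Lean on these libraries where they do the work, as an engineer would, in place of code of your own. Each camera call takes 0.05 s, during which the arm holds its last target. There are 200 camera calls.

## Task

The stirrer is going out of service: take the red lock-out clip and push it, mouth down, onto the steel hoop on the yellow base until the hoop's bar has gone past the sprung gate and the gate has flicked shut beneath it. Then let go and leave it hanging on that hoop. The blue clip stays where it stands.

Things in the scene. Friction and masses are not known exactly. Their poses are not given: they have to be found in the camera images.
- red_clip: Snap clip, steel legs, red plastic grip on top, 22x56x116 mm (x,y,z), 0.26 kg, low centre of mass; starts upright on its 2 legs, mouth down. Origin: centre of underside, z up. Grip: block 22 (x) x 28 (y) mm, z 74-116; pinch at z = 97, fingers closing along y. Legs at y = -28 to -20 and 20 to 28, up to z = 66; mouth between them is open below and to both x sides. Works either way round.
- red_gate (a joint): Brass gate, rad: 0 shut, 1.3 swung fully in (up); sprung shut, yields to 3-10 N. Hinge at clip y = 17.5, z = 8 mm, tip near the -y leg at z = 18. A bar along the clip's x axis enters from below at clip y -14 to 9 mm (aim for 0); the gate snaps shut once the bar's centre passes z = 50; the mouth's V roof stops it at y = 0, z = 59. Let go, the clip hangs from the roof, leaning if off-centre.
- yellow_bar (a point): Middle of the top bar of the steel hoop fixed on the yellow-painted base (100x60x14 mm), on the bar's centre line, 100 mm above the bench; x runs along the bar. Round rod of 8 mm diameter, straight and level for 24 mm either way, then bent down into uprights 36 mm either side of the middle; 80 mm clear under it. A grey-based hoop of the same shape is a bystander.
- blue_clip: The other clip, same make and size but with a blue grip, standing upright on the bench; a bystander to be left where it stands. Origin: centre of its underside, z up.
Not all that is in view belongs to the job. Of the things that look like the part that bears yellow_bar, the largest one is meant.

How it is judged (in metres and radians):
On the way:
1. held in the fingers, the red clip is pushed onto the yellow-based hoop's bar so that its gate swings inward (value of joint red_gate above 0.35 rad and distance between yellow_bar and red_clip below 0.07 m and contact force between the fingers and red_clip above 0.5 N).
At the end, for the whole second after the job is handed in: The bar of the yellow-based hoop is inside the red clip's mouth, above its gate (30 to 66 mm above the clip's underside, within 20 mm of the clip's middle in y and 32 mm along the bar), the gate is shut (under 0.15 rad), and the clip hangs there at rest (under 0.03 m/s), let go (z of yellow_bar in the frame of red_clip between 0.03 and 0.066 m and y of yellow_bar in the frame of red_clip between -0.02 and 0.02 m and x of yellow_bar in the frame of red_clip between -0.032 and 0.032 m and value of joint red_gate below 0.15 rad and linear speed of red_clip below 0.03 m/s); the robot touches nothing.
It fails at once if the blue clip is moved more than 30 mm (distance of blue_clip from where it was at the start of the episode above 0.03 m).
It also fails if it takes over 38 s, if anything falls off the work surface, if the arm or the gripper's body presses on something with over 40 N, if the wrist force passes 120 N, or if a joint passes its speed limit or range.

## Working session

There is one attempt and no reset: what is moved stays moved. The work goes in short steps, Python scripts to look and compute and a shell command to move; the robot and the scene stay as the last step left them, time stands still between calls to the robot, and variables do not carry over. Pictures are saved under pics/ and viewed, at most 10 in all, crops included, and the job is handed in when it is done.

```bash
mkdir -p pics; cat > h.py <<'E'
import numpy as np, cv2, json
from plant import r, read_camera, cut_out
def snap(n,f=None):
    c=read_camera(n)
    if f: cv2.imwrite(f,c["image"][:,:,::-1])
    return c
def ray(c,p):
    u=cv2.undistortPoints(np.array([[p]],float),c["camera_matrix"],np.array(c["dist_coeffs"],float))[0,0]
    E=np.array(c["extrinsics"]); d=E[:3,:3]@np.array([u[0],u[1],1]); return E[:3,3],d/np.linalg.norm(d)
def atz(c,p,z):
    o,d=ray(c,p); return o+d*(z-o[2])/d[2]
def tri(rs):
    A=np.zeros((3,3));b=np.zeros(3)
    for o,d in rs:
        P=np.eye(3)-np.outer(d,d);A+=P;b+=P@o
    x=np.linalg.solve(A,b); return x,[np.linalg.norm((np.eye(3)-np.outer(d,d))@(x-o)) for o,d in rs]
def proj(c,X):
    E=np.linalg.inv(np.array(c["extrinsics"]))
    return cv2.projectPoints(np.array(X,float).reshape(-1,1,3),cv2.Rodrigues(E[:3,:3])[0],E[:3,3],c["camera_matrix"],np.array(c["dist_coeffs"],float))[0][:,0]
E
python3 - <<'E'
from h import *
s=r.observe(); print(s["clock"],s["ee_pos"],s["ee_rot"])
for n in ["top","scene"]:
    c=snap(n,f"pics/{n}0.png"); print(n,np.round(np.array(c["extrinsics"])[:3],2).tolist())
    for t in ["red_clip","blue_clip","yellow_bar"]:
        for k in cut_out(n,t): 
            print(t,round(k["score"],2),np.round(k["at"],1),k["region"].sum(),np.round(atz(c,k["at"],50 if 'clip' in t else 10),0))
E
```

```text
0.0 [209.94341465 588.14225737 230.46327894] [[-9.41820995e-01  3.36114583e-01 -4.47320804e-04]
 [ 3.36114867e-01  9.41819740e-01 -1.54032828e-03]
 [-9.64312351e-05 -1.60106469e-03 -9.99998714e-01]]
top [[0.01, -1.0, 0.07, 450.87], [-1.0, -0.0, 0.02, -27.06], [-0.02, -0.07, -1.0, 1262.06]]
red_clip 0.75 [403.7 296.9] 392 [ 428. -158.   50.]
blue_clip 0.95 [280.  286.9] 444 [446.  82.  50.]
yellow_bar 0.94 [384.1 232.7] 806 [ 556. -123.   10.]
yellow_bar 0.76 [451.5 224.3] 1507 [ 574. -260.   10.]
yellow_bar 0.72 [405.9 182.1] 759 [ 660. -168.   10.]
scene [[0.79, -0.28, 0.55, 21.82], [-0.62, -0.36, 0.7, -688.31], [0.01, -0.89, -0.45, 510.82]]
red_clip 0.76 [316.8 296.3] 1728 [ 443. -143.   50.]
blue_clip 0.6 [244.1 243.9] 806 [442.  88.  50.]
yellow_bar 0.96 [416.5 275.2] 558 [ 674. -155.   10.]
yellow_bar 0.64 [416.9 317.8] 2013 [ 572. -249.   10.]
yellow_bar 0.61 [359.7 289.3] 919 [ 555. -125.   10.]
```

View pics/top0.png

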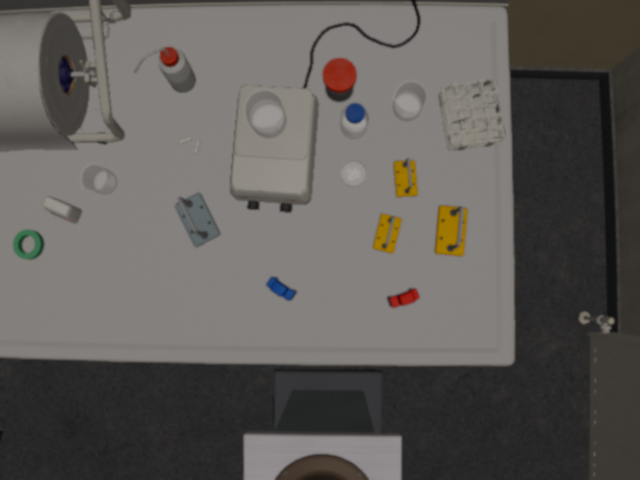

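View pics/scene0.png

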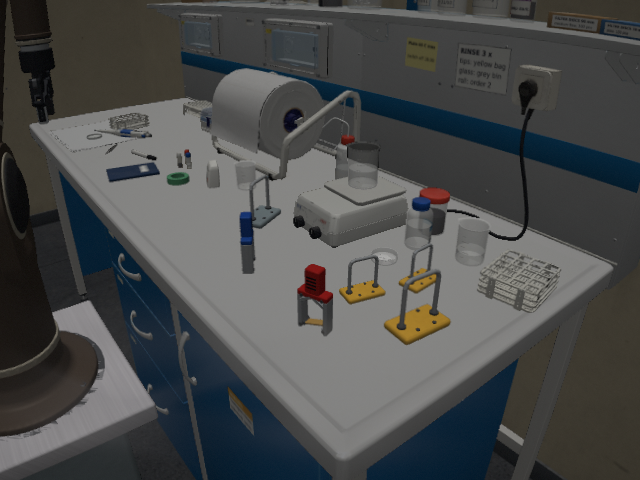

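Top view: the red clip is at (404,297), the blue clip at (280,287), and the three yellow bases at (384,233), (405,178) and (451,230). The last is the largest, with the tall hoop in the scene view at (417,318). The grey hoop is at (197,219). I'm moving towards the red clip to measure it with the wrist camera.

```bash
python3 -m crank '{"rot":[[0,0,0],[0,0,0],[0,0,0],[0,0,0],[0,0,0],[0,0,0],[0,0,-0.18],[0,0,-0.18],[0,0,-0.18]],"travel":[[-50,-33,0],[-50,-33,0],[-50,-33,0],[-50,-33,0],[-50,-33,0],[-50,-33,0],[0,0,0],[0,0,0],[0,0,0]],"grip":[0,0,0,0,0,0,0,0,0]}' 30; python3 -m crank '{"rot":[[0,0,0],[0,0,0],[0,0,0],[0,0,0],[0,0,0],[0,0,0],[0,0,0],[0,0,0]],"travel":[[12,-55,0],[12,-55,0],[12,-55,0],[12,-55,0],[12,-55,0],[12,-55,0],[12,-55,0],[12,-55,0]],"grip":[0,0,0,0,0,0,0,0]}'
python3 - <<'E'
from h import *
s=r.observe(); print(s["clock"],s["ee_pos"],s["ee_rot"].round(3) if hasattr(s["ee_rot"],'round') else s["ee_rot"],s["qpos"])
n="wrist"; c=snap(n,"pics/w1.png"); print(n,np.round(np.array(c["extrinsics"])[:3],2).tolist())
for t in ["red_clip","yellow_bar"]:
  for k in cut_out(n,t): print(t,round(k["score"],2),np.round(k["at"],1),k["region"].sum())
E
```

```text
clock: 1.52
ee_pos: [426.2, 301.2, 231.4]
ee_rot: [[-0.98, -0.201, 0.0], [-0.201, 0.98, 0.0], [-0.0, 0.0, -1.0]]
force: [-0.6, -0.6, -0.9]
grip_width: 0.999
gripper_force: 0.0
clock: 2.52
ee_pos: [418.1, -150.7, 231.7]
ee_rot: [[-0.981, -0.196, 0.001], [-0.196, 0.981, 0.0], [-0.001, -0.0, -1.0]]
force: [0.8, 0.3, -0.5]
grip_width: 0.998
gripper_force: 0.0
2.525 [ 418.05016915 -150.72103394  231.73768862] [[-0.981 -0.196  0.001]
 [-0.196  0.981  0.   ]
 [-0.001 -0.    -1.   ]] [-10.14253269   5.10629874  25.69643031 116.56396544  -2.62208922
  58.78477703 118.13726187]
wrist [[-0.19, 0.93, 0.3, 340.46], [0.98, 0.19, 0.06, -166.61], [-0.0, 0.31, -0.95, 372.94]]
red_clip 0.98 [308.3 236.5] 3496
yellow_bar 0.79 [260.6 412.9] 2171
yellow_bar 0.7 [197.8 307.4] 3279
yellow_bar 0.62 [310.  341.5] 3107
```

View pics/w1.png

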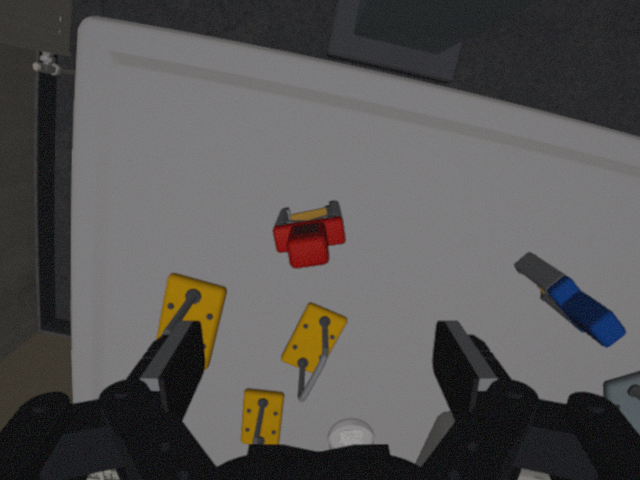

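The wrist view shows the red clip at (308,236), the target hoop's base at (198,307) partly behind a finger, and the blue clip well to the right. I'll take two wrist views of the hoop, then fit both.

```bash

python3 - <<'E'
from h import *
import pickle
pickle.dump([snap(n) for n in ["wrist","top","scene"]],open("clip.pkl","wb"))
E
python3 -m crank '{"rot":[[0,0,0],[0,0,0],[0,0,0]],"travel":[[-13,-40,0],[-13,-40,0],[-13,-40,0]],"grip":[0,0,0]}' >/dev/null
python3 - <<'E'
from h import *
import pickle
c=snap("wrist","pics/w2.png"); pickle.dump(c,open("b1.pkl","wb"))
E
python3 -m crank '{"rot":[[0,0,0],[0,0,0]],"travel":[[-45,0,0],[-45,0,0]],"grip":[0,0]}'
python3 - <<'E'
from h import *
import pickle
from scipy.optimize import minimize
c=snap("wrist","pics/w3.png"); pickle.dump(c,open("b2.pkl","wb"))
W,T,S=pickle.load(open("clip.pkl","rb"))
b1,b2=pickle.load(open("b1.pkl","rb")),pickle.load(open("b2.pkl","rb"))
def box(lx,ly,z0,z1): return np.array([[sx*lx/2,sy*ly/2,z] for sx in(-1,1) for sy in(-1,1) for z in(z0,z1)])
def rend(c,p,boxes,k=4):
    m=np.zeros((480*k//1,640*k),np.uint8) if 0 else np.zeros((480,640),np.uint8)
    R=np.array([[np.cos(p[2]),-np.sin(p[2]),0],[np.sin(p[2]),np.cos(p[2]),0],[0,0,1]])
    for b in boxes:
        q=proj(c,b@R.T+[p[0],p[1],p[3]])
        cv2.fillConvexPoly(m,np.round(cv2.convexHull(q.astype(np.float32))*16).astype(np.int32),255,cv2.LINE_AA,4)
    return m/255.
def mask(c,lo,hi,near,rad):
    h=cv2.cvtColor(c["image"],cv2.COLOR_RGB2HSV); m=cv2.inRange(h,lo[0],hi[0])
    for a,b in zip(lo[1:],hi[1:]): m|=cv2.inRange(h,a,b)
    w=np.zeros_like(m); cv2.circle(w,tuple(int(v) for v in near),rad,255,-1); return (m&w)/255.
def fit(cs,ms,boxes,p0,step):
    f=lambda p:sum(np.abs(rend(c,p,boxes)-m).sum()/m.sum() for c,m in zip(cs,ms))
    s=np.vstack([p0]+[np.array(p0)+np.eye(4)[i]*step[i] for i in range(4)])
    return minimize(f,p0,method="Nelder-Mead",options=dict(initial_simplex=s,maxiter=400))
red=([(0,120,40),(170,120,40)],[(8,255,255),(180,255,255)])
cs=[W,T,S]; ms=[mask(c,*red,proj(c,[428,-155,95])[0],r_) for c,r_ in zip(cs,[60,25,35])]
bx=[box(22,28,74,116),box(22,56,66,74)]
print([m.sum() for m in ms])
for sel in ([0,1,2],[0],[2],[0,2]):
    q=fit([cs[i] for i in sel],[ms[i] for i in sel],bx,[428,-155,np.radians(12),0],[10,10,.2,10])
    print(sel,np.round(q.x,1),np.degrees(q.x[2]).round(1),round(q.fun,3))
yel=([(15,120,40)],[(35,255,255)])
cs=[b1,b2,T,S]; ms=[mask(c,*yel,proj(c,[573,-255,7])[0],r_) for c,r_ in zip(cs,[75,75,40,50])]
print([m.sum() for m in ms])
for sel in ([2,3],[0,2,3],[1,2,3]):
    q=fit([cs[i] for i in sel],[ms[i] for i in sel],[box(100,60,0,14)],[573,-255,0,0],[10,10,.2,5])
    print(sel,np.round(q.x,1),np.degrees(q.x[2]).round(1),round(q.fun,3))
cv2.imwrite("pics/both.png",cv2.resize(np.hstack([b1["image"],b2["image"]]),(800,300))[:,:,::-1])
E
```

```text
clock: 3.5
ee_pos: [569.7, -239.4, 231.2]
ee_rot: [[-0.98, -0.197, 0.0], [-0.197, 0.98, 0.001], [-0.0, 0.001, -1.0]]
force: [0.3, -0.1, 0.8]
grip_width: 0.999
gripper_force: 0.0
[np.float64(2397.0), np.float64(65.0), np.float64(740.0)]
[0, 1, 2] [ 4.275e+02 -1.559e+02  2.000e-01 -2.700e+00] 12.1 6.216
[0] [ 4.349e+02 -1.561e+02  3.000e-01 -2.740e+01] 19.9 0.127
[2] [ 4.670e+02 -1.056e+02  4.000e-01 -4.140e+01] 20.4 0.203
[0, 2] [ 4.282e+02 -1.559e+02  3.000e-01 -2.600e+00] 19.0 0.626
[np.float64(4438.0), np.float64(5503.0), np.float64(1158.0), np.float64(1728.0)]
[2, 3] [ 5.635e+02 -2.582e+02 -1.000e-01 -3.500e+00] -5.4 0.957
[0, 2, 3] [ 5.645e+02 -2.582e+02 -1.000e-01 -4.200e+00] -5.2 1.349
[1, 2, 3] [ 5.639e+02 -2.581e+02 -1.000e-01 -3.800e+00] -4.8 1.298
```

View pics/both.png

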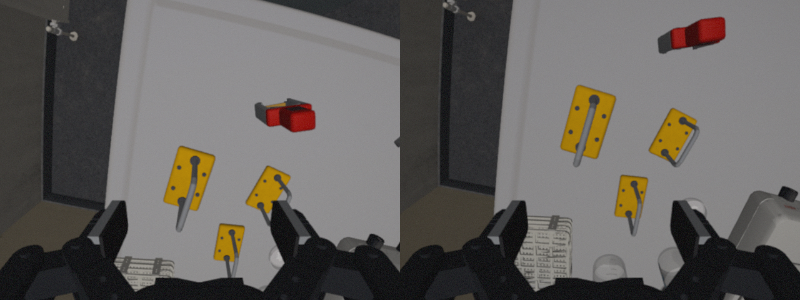

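```bash
cat > f.py <<'E'
from h import *
import pickle
W,T,S=pickle.load(open("clip.pkl","rb"))
b1,b2=pickle.load(open("b1.pkl","rb")),pickle.load(open("b2.pkl","rb"))
def comp(c,kind,near):
    I=c["image"].astype(int);R,G,B=I[...,0],I[...,1],I[...,2]
    m=((R>2.2*G)&(R>2.2*B)&(R>30)) if kind=="r" else ((R>2*B)&(G>1.3*B)&(R>50))
    m=cv2.morphologyEx(m.astype(np.uint8),cv2.MORPH_CLOSE,np.ones((13,13) if kind=="y" else (3,3),np.uint8))
    n,l,st,ct=cv2.connectedComponentsWithStats(m)
    i=min((i for i in range(1,n) if st[i,4]>150),key=lambda i:np.hypot(*(ct[i]-near)))
    return (l==i).astype(float)
E
python3 - <<'E'
from f import *
out=[]
for nm,c in zip("W b1 b2 T S".split(),[W,b1,b2,T,S]):
    m=comp(c,"r",proj(c,[428,-155,95])[0]); y=comp(c,"y",proj(c,[565,-256,7])[0])
    rect=cv2.minAreaRect(np.argwhere(y>0)[:,::-1].astype(np.float32))
    P=np.array([atz(c,p,14)[:2] for p in cv2.boxPoints(rect)])
    print(nm,m.sum(),y.sum(),"centre",P.mean(0).round(1),"sides",np.linalg.norm(np.diff(P,axis=0),axis=1).round(0),"ang",np.degrees(np.arctan2(*(P[1]-P[0])[::-1])).round(1))
    im=c["image"].copy(); im[m>0]=im[m>0]//2+[0,120,0]; im[y>0]=im[y>0]//2+[0,0,120]
    u,v=proj(c,[500,-205,50])[0].astype(int); s=170 if nm not in"TS" else 110
    u=np.clip(u,s,640-s);v=np.clip(v,s,480-s)
    out.append(cv2.resize(im[v-s:v+s,u-s:u+s],(266,266)))
cv2.imwrite("pics/m.png",np.vstack([np.hstack(out[:3]),np.hstack(out[3:]+[out[0]*0])])[:,:,::-1])
E
```

```text
W 2386.0 3120.0 centre [ 558.5 -258.3] sides [101.  57. 101.] ang 171.8
b1 2612.0 5274.0 centre [ 560.3 -258.4] sides [ 98.  57. 100.] ang 174.3
b2 3040.0 6768.0 centre [ 561.4 -258.6] sides [97. 57. 98.] ang 173.5
T 871.0 1377.0 centre [ 561.6 -258. ] sides [98. 59. 98.] ang -5.4
S 794.0 1455.0 centre [ 559.  -263.6] sides [130.  79. 118.] ang -5.6
```

View pics/m.png

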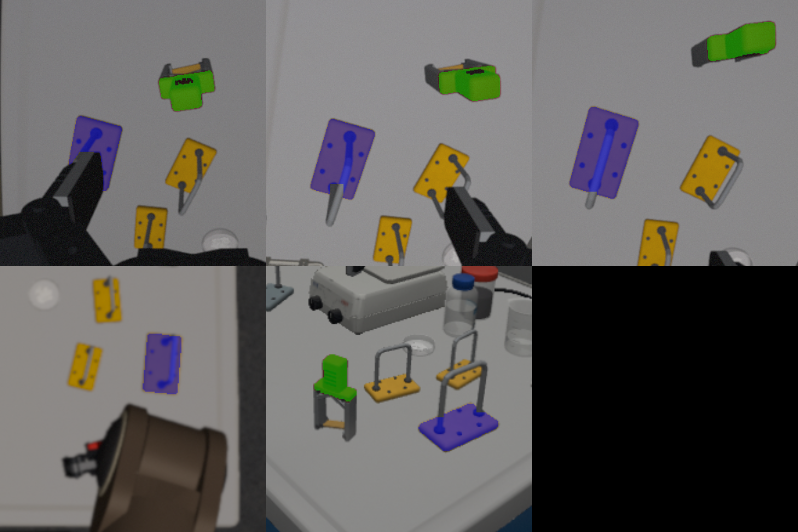

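```bash
cat > g.py <<'E'
from f import *
from scipy.optimize import minimize
T0=dict(T); T0["image"]=cv2.imread("pics/top0.png")[:,:,::-1]
def box(lx,ly,z0,z1): return np.array([[sx*lx/2,sy*ly/2,z] for sx in(-1,1) for sy in(-1,1) for z in(z0,z1)])
def tf(p,b):
    c,s=np.cos(p[2]),np.sin(p[2]); return b@np.array([[c,-s,0],[s,c,0],[0,0,1]]).T+[p[0],p[1],0]
def rend(c,p,bs):
    m=np.zeros((480,640),np.uint8)
    for b in bs:
        cv2.fillConvexPoly(m,np.round(cv2.convexHull(proj(c,tf(p,b)).astype(np.float32))*16).astype(np.int32),255,cv2.LINE_AA,4)
    return m/255.
E
python3 - <<'E'
from g import *
cs=[W,b1,b2,T0,S]; ms=[comp(c,"r",proj(c,[428,-155,95])[0]) for c in cs]
model=lambda p:[box(22,28,74+p[4],116+p[4]),box(22,56,p[3],74+p[4])]
def fit(sel):
    f=lambda p:sum(np.abs(rend(cs[i],p,model(p))-ms[i]).sum()/ms[i].sum() for i in sel)
    p0=np.array([428,-155,.2,60,0]); s=np.vstack([p0]+[p0+np.eye(5)[i]*[8,8,.2,8,5][i] for i in range(5)])
    return minimize(f,p0,method="Nelder-Mead",options=dict(initial_simplex=s,maxiter=500))
for sel in ([0,1,2,3,4],[0,1,2],[0,1,4],[3,4]):
    q=fit(sel); print(sel,q.x.round(2),np.degrees(q.x[2]).round(1),round(q.fun/len(sel),3))
# hoop overlay
p=[561,-258.3,np.radians(-6)]; out=[]
bar=np.array([[-24,0,100],[24,0,100],[-36,0,14],[36,0,14],[0,0,100],[-36,0,88],[36,0,88]],float)
corn=np.array([[50,30,14],[50,-30,14],[-50,-30,14],[-50,30,14]],float)
for c,s in ((b2,70),(S,55),(T,40),(b1,70)):
    im=c["image"].copy(); K=400//(2*s); u0,v0=(proj(c,[[p[0],p[1],50]])[0]-s).astype(int)
    im=cv2.resize(np.ascontiguousarray(im[v0:v0+2*s,u0:u0+2*s]),(400,300)); sc=np.array([400,300])/(2*s)
    g=lambda X:np.round((proj(c,tf(p,X))-[u0,v0]+.5)*sc).astype(int)
    cv2.polylines(im,[g(corn).reshape(-1,1,2).astype(np.int32)],True,(0,0,255),1)
    B=g(bar)
    for a,b in((0,1),(2,5),(3,6)): cv2.line(im,tuple(map(int,B[a])),tuple(map(int,B[b])),(0,255,0),1)
    cv2.circle(im,tuple(map(int,B[4])),3,(255,0,0),-1); out.append(im)
cv2.imwrite("pics/ov.png",np.vstack([np.hstack(out[:2]),np.hstack(out[2:])])[:,:,::-1])
E
```

```text
[0, 1, 2, 3, 4] [ 4.2764e+02 -1.5665e+02  3.6000e-01  6.8570e+01 -5.4300e+00] 20.6 0.222
[0, 1, 2] [ 4.2784e+02 -1.5590e+02  3.5000e-01  6.5150e+01 -8.8400e+00] 19.9 0.15
[0, 1, 4] [ 4.2727e+02 -1.5709e+02  3.6000e-01  7.0030e+01 -4.1100e+00] 20.4 0.181
[3, 4] [ 4.282e+02 -1.559e+02  3.700e-01  6.878e+01 -4.380e+00] 21.0 0.285
```

View pics/ov.png

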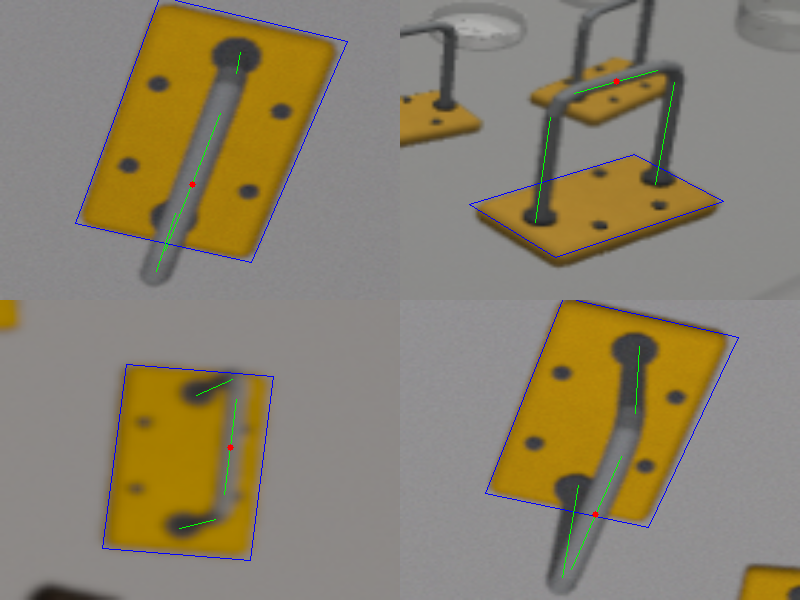

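The overlay matches the hoop in all four views, so the bar centre is at (561,-258,100) with yaw -6°. The clip is at (428,-156) with yaw about 20.5°. Next I move above the clip.

```bash
python3 -m crank '{"rot":[[0,0,0],[0,0,0],[0,0,0],[0,0,0],[0,0,-0.16],[0,0,0],[0,0,0]],"travel":[[30.7,27.4,0],[30.7,27.4,0],[30.7,27.4,0],[30.7,27.4,0],[0,0,0],[0,0,40],[0,0,20]],"grip":[0,0,0,0,0,0,0]}' 60
```

```text
clock: 4.42
ee_pos: [425.7, -155.9, 170.0]
ee_rot: [[-0.936, -0.353, -0.001], [-0.353, 0.936, 0.001], [0.001, 0.001, -1.0]]
force: [-0.1, 0.2, 0.7]
grip_width: 0.998
gripper_force: 0.0
```

```bash
python3 -m crank '{"rot":[[0,0,0],[0,0,0],[0,0,0],[0,0,0],[0,0,0],[0,0,0],[0,0,0],[0,0,0],[0,0,0],[0,0,0]],"travel":[[-1.7,-1,30],[0,0,30],[0,0,20],[0,0,12],[0,0,0],[0,0,0],[0,0,0],[0,0,0],[0,0,0],[0,0,0]],"grip":[0,0,0,0,0,1,1,1,1,1]}' 60
python3 - <<'E'
from h import *
snap("wrist","pics/g1.png"); print(r.observe()["clock"])
E
```

```text
clock: 5.68
ee_pos: [428.5, -158.3, 79.7]
ee_rot: [[-0.937, -0.35, 0.001], [-0.35, 0.937, 0.0], [-0.001, -0.0, -1.0]]
force: [-0.4, 1.3, 7.1]
grip_width: 0.322
gripper_force: 62.2
5.725
```

View pics/g1.png

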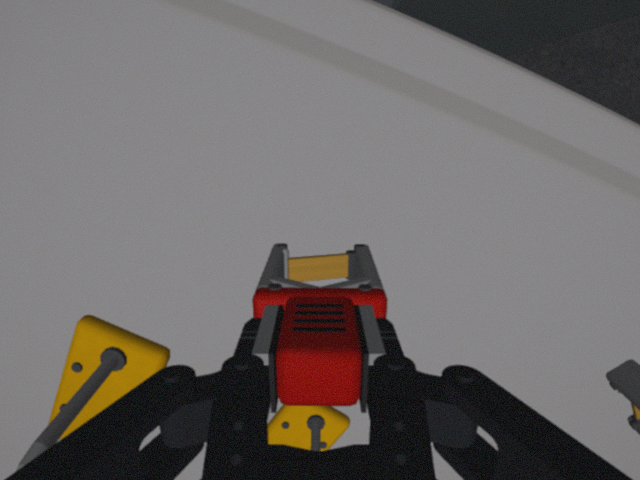

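The clip is held square: opening about 27 mm against the 28 mm grip, and 62 N on the pads. Now I lift it and turn to the bar's yaw.

```bash
python3 -m crank '{"rot":[[0,0,0],[0,0,0],[0,0,0],[0,0,0],[0,0,0.154],[0,0,0.154],[0,0,0.154],[0,0,0]],"travel":[[0,0,-20],[0,0,-40],[0,0,-50],[0,0,-30],[0,0,0],[0,0,0],[0,0,0],[0,0,0]],"grip":[1,1,1,1,1,1,1,1]}'
```

```text
clock: 6.72
ee_pos: [427.7, -158.2, 218.8]
ee_rot: [[-0.995, 0.104, -0.001], [0.104, 0.995, 0.0], [0.001, -0.0, -1.0]]
force: [0.0, -0.2, -2.5]
grip_width: 0.32
gripper_force: 61.2
```

```bash
python3 -m crank '{"rot":[[0,0,0],[0,0,0],[0,0,0],[0,0,0],[0,0,0],[0,0,0]],"travel":[[-28.6,-17.1,0],[-28.6,-17.1,0],[-28.6,-17.1,0],[-28.6,-17.1,0],[-28.6,-17.1,0],[0,0,20]],"grip":[1,1,1,1,1,1]}'
python3 - <<'E'
from h import *
s=r.observe();R=np.array(s["ee_rot"]);t=np.array(s["ee_pos"]);print(s["clock"],t.round(1))
base=t+R[:,2]*79
out=[]
for n in("wrist","scene"):
    c=snap(n); im=c["image"].copy()
    a=np.radians(-6);ex=np.array([np.cos(a),np.sin(a),0]);B=np.array([561,-258.2,100])
    q=proj(c,[B-24*ex,B+24*ex,B]); cv2.line(im,tuple(map(int,q[0])),tuple(map(int,q[1])),(0,255,0),1); cv2.circle(im,tuple(map(int,q[2])),2,(255,0,0),-1)
    for y in(-28,-20,20,28):
        g=proj(c,[base+R[:,1]*y+sx*R[:,0] for sx in(-11,11)]);cv2.line(im,tuple(map(int,g[0])),tuple(map(int,g[1])),(0,255,255),1)
    u,v=q[2].astype(int);s_=100 if n=="wrist" else 75
    u=np.clip(u,s_,640-s_);v=np.clip(v,s_,480-s_)
    out.append(cv2.resize(im[v-s_:v+s_,u-s_:u+s_],(400,400)))
cv2.imwrite("pics/pre.png",np.hstack(out)[:,:,::-1])
E
```

```text
clock: 7.48
ee_pos: [563.5, -260.2, 199.3]
ee_rot: [[-0.995, 0.101, 0.002], [0.101, 0.995, -0.002], [-0.002, -0.002, -1.0]]
force: [-0.6, 0.5, -3.1]
grip_width: 0.321
gripper_force: 61.3
7.475 [ 563.5 -260.2  199.3]
```

View pics/pre.png

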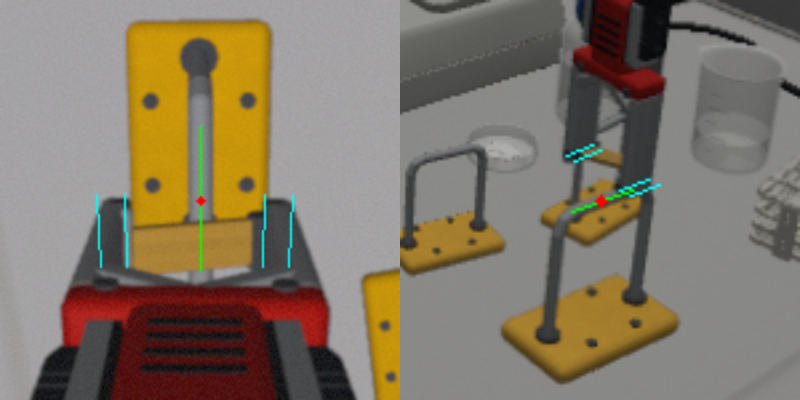

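The wrist view shows the bar centred between the clip's legs, and the scene view agrees, with the legs straddling the bar. I'll correct by about 2 mm and push down.

```bash
python3 -m crank '{"rot":[[0,0,0],[0,0,0],[0,0,0],[0,0,0],[0,0,0],[0,0,0],[0,0,0],[0,0,0]],"travel":[[2.7,1.8,0],[0,0,15],[0,0,15],[0,0,8],[0,0,8],[0,0,8],[0,0,8],[0,0,0]],"grip":[1,1,1,1,1,1,1,1]}'
```

```text
clock: 8.57
ee_pos: [558.2, -256.1, 136.1]
ee_rot: [[-0.995, 0.105, -0.002], [0.105, 0.995, 0.0], [0.002, -0.0, -1.0]]
force: [0.5, 0.2, -2.9]
grip_width: 0.318
gripper_force: 61.9
```

```bash
python3 -m crank '{"rot":[[0,0,0],[0,0,0],[0,0,0],[0,0,0]],"travel":[[0,0,6],[0,0,5],[0,0,3],[0,0,0]],"grip":[1,1,1,1]}'
python3 - <<'E'
from h import *
out=[]
for n in("wrist","scene"):
    c=snap(n); im=c["image"]
    u,v=proj(c,[561,-258.2,85])[0].astype(int);s_=110 if n=="wrist" else 60
    u=np.clip(u,s_,640-s_);v=np.clip(v,s_,480-s_)
    out.append(cv2.resize(im[v-s_:v+s_,u-s_:u+s_],(400,400)))
cv2.imwrite("pics/on.png",np.clip(np.hstack(out)[:,:,::-1].astype(float)*1.5,0,255))
E
```

```text
clock: 9.07
ee_pos: [558.8, -256.2, 123.0]
ee_rot: [[-0.995, 0.105, -0.0], [0.105, 0.995, 0.0], [0.0, 0.0, -1.0]]
force: [0.0, -0.1, -3.3]
grip_width: 0.317
gripper_force: 62.0[ WARN:0@1.186] global loadsave.cpp:1063 imwrite_ Unsupported depth image for selected encoder is fallbacked to CV_8U.
```

View pics/on.png

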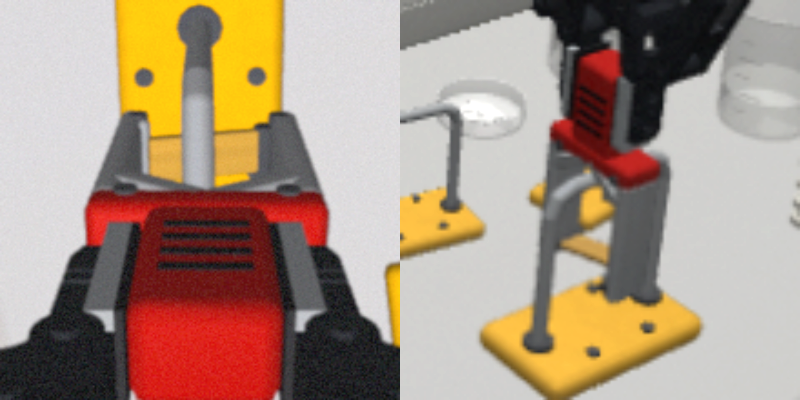

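The bar is inside the mouth: the wrist view has it mid-mouth at about (197,160), and the scene view shows the brass gate shut beneath it at (580,245). I'll seat it and let go.

```bash
python3 -m crank '{"rot":[[0,0,0],[0,0,0],[0,0,0],[0,0,0],[0,0,0],[0,0,0]],"travel":[[0,0,2],[0,0,0],[0,0,0],[0,0,0],[0,0,0],[0,0,0]],"grip":[1,1,0.6,0.3,0,0]}' 30
python3 -m crank '{"rot":[[0,0,0],[0,0,0],[0,0,0],[0,0,0],[0,0,0],[0,0,0],[0,0,0],[0,0,0],[0,0,0],[0,0,0],[0,0,0],[0,0,0]],"travel":[[0,0,0],[0,0,0],[0,0,-15],[0,0,-30],[0,0,-40],[0,0,-40],[0,0,0],[0,0,0],[0,0,0],[0,0,0],[0,0,0],[0,0,0]],"grip":[0,0,0,0,0,0,0,0,0,0,0,0]}'
python3 - <<'E'
from h import *
out=[]
for n in("wrist","scene"):
    c=snap(n); im=c["image"]
    u,v=proj(c,[561,-258.2,85])[0].astype(int);s_=110 if n=="wrist" else 60
    u=np.clip(u,s_,640-s_);v=np.clip(v,s_,480-s_)
    out.append(cv2.resize(im[v-s_:v+s_,u-s_:u+s_],(400,400)))
cv2.imwrite("pics/end.png",np.clip(np.hstack(out)[:,:,::-1].astype(float)*1.5,0,255).astype(np.uint8))
E
```

```text
clock: 9.93
ee_pos: [559.0, -256.2, 121.4]
ee_rot: [[-0.995, 0.105, 0.0], [0.105, 0.995, -0.0], [-0.0, 0.0, -1.0]]
force: [-0.3, -0.3, -0.1]
grip_width: 0.995
gripper_force: 0.0
clock: 11.42
ee_pos: [558.9, -256.2, 246.0]
ee_rot: [[-0.995, 0.105, -0.0], [0.105, 0.995, 0.0], [0.0, -0.0, -1.0]]
force: [-0.1, -0.2, 0.4]
grip_width: 1.0
gripper_force: 0.0
```

View pics/end.png

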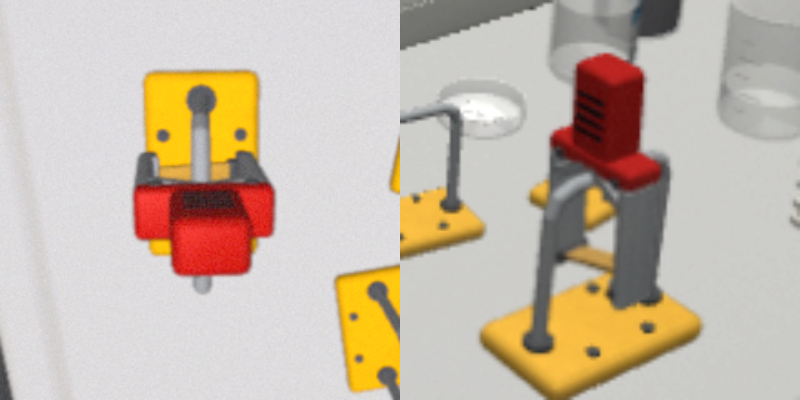

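The clip hangs upright on the bar with the gate shut below it and the gripper clear. I'll let it settle, then hand in.

```bash
for i in 1 2; do python3 -m crank '{"rot":[[0,0,0],[0,0,0],[0,0,0],[0,0,0],[0,0,0],[0,0,0],[0,0,0],[0,0,0],[0,0,0],[0,0,0]],"travel":[[0,0,0],[0,0,0],[0,0,0],[0,0,0],[0,0,0],[0,0,0],[0,0,0],[0,0,0],[0,0,0],[0,0,0]],"grip":[0,0,0,0,0,0,0,0,0,0]}'|head -1; python3 -c "
from h import *
c=snap('scene');I=c['image'].astype(int);m=(I[...,0]>2.2*I[...,1])&(I[...,0]>30);u,v=proj(c,[561,-258,130])[0].astype(int);print(np.argwhere(m[v-40:v+40,u-30:u+30]).mean(0))"; done
python3 -c "
from h import *
print(r.sign_off())"
```

```text
clock: 12.78
[41.49324324 29.57432432]
clock: 14.08
[41.53691275 29.56375839]
the job is handed in; nothing more can be done
None
```

The red clip is hanging on the yellow-based hoop and let go, with its gate shut beneath the bar in the last pictures; the blue clip was not approached, and the job was handed in at about 14 s (no verdict was returned).

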